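Find the heaviest puck pot by feel and hold it over the stirrer cup

TASK

The three gold-capped pots look alike, but the steel chilling puck in one makes it the heaviest: heft them one after the other from the robot's left to its right, lifting each a few centimetres clear, and set every pot that is not the heaviest back upright where it stood. Finish while still holding the heaviest pot in the gripper, upright and steady, centred over the clear stirrer cup and a few centimetres above its rim, ready for the drink. Leave the cup, jigger, coupe, bitters bottle, citrus dish and muddler standing where they are.

Things in the scene. Friction and masses are not known exactly. Their poses are not given: they have to be found in the camera images.
- cup: clear acrylic stirrer cup with a gold band at foot and rim: straight open tumbler 60 mm in diameter, 80 mm tall, wall 3 mm, 90 g; not to be moved. Origin: centre of its underside, z up. It stands on the cork mat, so its rim is 84 mm above the trolley top
- jigger: steel measuring jigger, double-ended: upper part 42 mm in diameter from z = 47 to 86 mm (open at the top), waist 20 mm, lower part 36 mm in diameter, 140 g. Origin: centre of its underside, z up. A bystander on the marble mat
- cork_mat: fixed round brown cork mat, 110 mm in diameter, 4 mm thick. Origin: centre of its underside, on the trolley top
- marble_mat: fixed round pale marble mat with a dark edge, 110 mm in diameter, 4 mm thick. Origin: centre of its underside, on the trolley top
- pot_left: closed white ceramic pot, pink band, gold cap screwed tight. Body 66 mm diameter to z = 62 mm, collar 62 mm to 64 mm, cap 44 mm diameter from 64 to 97 mm: grip the cap from above, 20 to 30 N. Origin: centre of underside. A steel puck is shut inside; the three pots weigh 0.25-0.28, 0.36-0.41 and 0.55-0.65 kg, in any order. This one: leftmost (largest y) of the row
- pot_middle: closed white ceramic pot, pink band, gold cap screwed tight. Body 66 mm diameter to z = 62 mm, collar 62 mm to 64 mm, cap 44 mm diameter from 64 to 97 mm: grip the cap from above, 20 to 30 N. Origin: centre of underside. A steel puck is shut inside; the three pots weigh 0.25-0.28, 0.36-0.41 and 0.55-0.65 kg, in any order. This one: in the middle of the row
- pot_right: closed white ceramic pot, pink band, gold cap screwed tight. Body 66 mm diameter to z = 62 mm, collar 62 mm to 64 mm, cap 44 mm diameter from 64 to 97 mm: grip the cap from above, 20 to 30 N. Origin: centre of underside. A steel puck is shut inside; the three pots weigh 0.25-0.28, 0.36-0.41 and 0.55-0.65 kg, in any order. This one: rightmost (smallest y) of the row
- trolley: fixed round glass top of the drinks trolley, 900 mm in diameter, gold rim; its upper face is the work surface, z = 0. Origin: centre of that face.
- coupe: pink glass coupe, stem glass 92 mm across the rim, 112 mm tall, a bystander. Origin: centre of its foot
- bitters: small amber bottle with a paper label and yellow cap, 36 mm in diameter, 100 mm tall, a bystander between mats and pots. Origin: centre of its underside
- citrus_dish: low blue ceramic bowl, 100 mm in diameter, 35 mm tall, a bystander behind the pots. Origin: centre of its underside
- muddler: wooden muddler, 165 mm long, about 24 mm thick, lying along its own x axis at the left, a bystander. Origin: below the middle, on the surface
- bottle_clip: fixed steel base with a gold post and spring clip that holds a green bottle 72 mm in diameter, 252 mm tall in all, at the right side. Origin: centre of its underside; keep clear
There are look-alikes about, which are no part of the job. Leave any black, blue or turquoise look-alike of the pot_middle alone.

How it is judged:
By the outcome, as a careful person would: the job done as asked, in the order asked, and still so for the second after the job is handed in, while the arm keeps its last pose, push and grip.
It also fails if it takes over 61 s, if anything falls off the work surface, if the arm or the gripper's body presses on something with over 40 N, if the wrist force passes 120 N, or if a joint passes its speed limit or range.

ROBOT

A 6-joint arm with a two-finger parallel gripper is mounted at the origin on the work surface. World frame = base frame: x ahead of the robot, y to its left, z up, the work surface at z = 0. Lengths are in m, angles in degrees, forces in N, time in s.
With the tool pointing down it reaches from about 0.35 to 0.875 m from the base axis. Payload 4.2 kg.
Tool frame: the origin (TCP) lies midway between the tips of the shut fingers; the grasp point (between the pads) lies 19 mm behind it; z points along the fingers, y is the line along which they close (so a half turn about z gives the same grasp; the last joint's range is limited). The gripper opens to 87 mm and grips with 3 to 60 N. Pads are 19 mm wide; open, the fingers measure 117 mm over their backs; the gripper's body (75 mm by 190 mm) begins 51 mm behind the grasp point.
Start: joints at [-62.189, 22.042, 0.453, 0, -68.411, -14.817], TCP at [0.141, -0.609, 0.223] pointing down, gripper open.
Joint ranges: [-179.83, 179.83], [-69.29, 118.12], [-61.27, 80.66], [-181.25, 117.63], [-171.15, -9.14], [-177.46, 177.46]. Speed limits (degrees/s): [159.86, 159.86, 180, 180, 180, 180].

INTERFACE

Orientations are given as a 3x3 rotation matrix whose columns are the frame's x, y, z axes.
In Python, from station import sense, capture, finish_job, silhouettes, landmark_of gives the robot as it stands.
- The arm moves only by the tool step_arm, never from a script. Its arguments are lists of equal length, an entry for each row: "linear": the shift along the tool's x, y, z in mm, a list of three; "delta_rot": the turn, a rotation vector about the tool's x, y, z in rad, a list of three; "grip": the finger opening in mm, from 0 to 87. A call has 1 to 10 rows; each row shifts and turns the commanded pose from where the row before left it, along the tool's axes as they then stand; what a row does not reach is not made up. A row lasts 1/8 s, in which the tool goes at most 62.5 mm and 10.7 degrees, less where a joint would pass 70% of its speed; a pose out of reach is approached as far as the arm can. A call with a gripper value outside its range is refused whole. The fingers move at their own pace and stop on an object; the grip force is fixed at half the most. Time passes only in rows, so rows that do not move let the fingers close. It gives the time, the measured TCP pose, the force, the opening and the grip force at its end, in the units of the state.
- sense(): the state, without advancing time (a new reading comes with each control period).
- capture(name): name is "scene" or "top"; returns a dict with "img" (400x640x3 uint8, red, green, blue), "fx", "fy", "cx", "cy" (pixels), "k1" (the pictures are not rectified: a ray, as slopes to the right and down, at radius r is drawn at 1 + k1 r^2 times it, then the intrinsics apply), "world_to_cam" (4x4, takes a point from world to camera coordinates). Camera axes: x right, y up, looking along -z (the intrinsics and any distortion apply to the point x, -y, -z); pixel columns grow to the right and rows downward; lengths in m; the calibration is good to about 2 mm. A picture is of the moment at which its call begins. There is no depth.
- finish_job(): hands the job in; it is judged then, once.
Trained networks look in the newest picture that a camera, given by its name, has taken for a name from the list of things; names that differ only in an ending like _2 or _b are one class to them, and where a whole thing is asked for, a point or a joint stands for the part that bears it (a point fixed in the world has none). Each returns a list of dicts, best first, with "score" (0 to 1); they miss things now and then, are a little off and sometimes report something else, mostly with a low value. They report only what shows in the picture. A call takes as long as a camera call. They do not tell look-alikes from the thing itself.
- silhouettes(camera, label): "mask" (400x640 bool, what is visible of it) and "point" ([column, row] in pixels, amid what is visible of it).
- landmark_of(camera, label): "point" ([column, row] in pixels: a listed point, or the origin of a listed thing).
The state is a dict: "time_s": time; "joints": joint angles; "joint_velocities": joint speeds; "effort": joint torques, N m; "tcp_pos": TCP position; "ee_rot": TCP orientation; "wrist_force": force on the tool from outside, world axes, zero at the start; "moment": the same for the moment, N m; "gripper_width": opening from 0.0 (shut) to 1.0 (fully open); "gripper_force": force on a finger pad.
Only numpy, scipy, OpenCV 4.12 (cv2) and the standard library are available. Lean on these libraries where they do the work, as an engineer would, in place of code of your own. Each camera call takes 0.05 s, during which the arm holds its last target. There are 200 camera calls.

## Working session

There is one attempt and no reset: what is moved stays moved. The work goes in short steps, Python scripts to look and compute and a tool call to move; the robot and the scene stay as the last step left them, time stands still between calls to the robot, and variables do not carry over. Pictures are saved under pics/ and viewed, at most 10 in all, crops included, and the job is handed in when it is done.

Besides the shell and the picture viewer there is one more tool, called as name(argument=value, ...) on one line, values as JSON. step_arm: Moves the arm, as the interface text tells. Its arguments: {"type":"object","properties":{"linear":{"type":"array"},"delta_rot":{"type":"array"},"grip":{"type":"array"}},"required":["linear","delta_rot","grip"]}

```bash
mkdir -p pics; cat > h.py <<'E'
import numpy as np, cv2
from station import *
def ray(c,p):
    u=np.array([(p[0]-c["cx"])/c["fx"],(p[1]-c["cy"])/c["fy"]]); s=u.copy()
    for _ in range(20): s=u/(1+c["k1"]*(s@s))
    W=np.array(c["world_to_cam"]); R=W[:3,:3]; o=-R.T@W[:3,3]
    return o, R.T@np.array([s[0],-s[1],-1])
def atz(c,p,z):
    o,d=ray(c,p); return (o+d*(z-o[2])/d[2])
def proj(c,P):
    W=np.array(c["world_to_cam"]); q=W[:3,:3]@np.array(P)+W[:3,3]
    s=np.array([q[0],-q[1]])/-q[2]; s=s*(1+c["k1"]*(s@s))
    return np.array([c["fx"]*s[0]+c["cx"],c["fy"]*s[1]+c["cy"]])
E
python3 - <<'E'
from h import *
s=sense(); print(s)
for n in ["scene","top"]:
    c=capture(n); cv2.imwrite(f"pics/{n}0.png",c["img"][:,:,::-1])
    W=np.array(c["world_to_cam"]); print(n,-W[:3,:3].T@W[:3,3])
    for l in ["pot_left","cup","jigger","coupe","bitters","citrus_dish","muddler","bottle_clip","cork_mat","marble_mat"]:
        for r in landmark_of(n,l): print(l,round(r["score"],2),np.round(r["point"]),np.round(atz(c,r["point"],.004 if l in("cup","jigger") else 0),3))
E
```

```text
{'time_s': 0.0, 'joints': array([-6.21891110e+01,  2.20902183e+01,  3.81160840e-01, -3.06789352e-02,
       -6.84115742e+01, -1.48157770e+01]), 'joint_velocities': array([ 0.00509536, -0.0729508 ,  0.03598777, -0.05658369, -0.04059077,
        0.00742022]), 'effort': array([-3.51504495e-04, -3.90666533e+01,  1.87402081e+01,  4.22002494e+00,
        1.09165767e-02, -1.80335037e-04]), 'tcp_pos': array([ 0.14042716, -0.60840479,  0.22147039]), 'ee_rot': array([[-9.74433637e-01, -2.24674862e-01, -5.41892467e-04],
       [-2.24675508e-01,  9.74431388e-01,  2.09447419e-03],
       [ 5.74613293e-05,  2.16267607e-03, -9.99997660e-01]]), 'wrist_force': array([-0.26144323,  0.50480008, -0.4142214 ]), 'moment': array([-0.03546876,  0.01649073,  0.03180708]), 'gripper_force': 0.0, 'gripper_width': 0.9996670868102734}
scene [ 1.62499825 -0.24952714  0.79649228]
pot_left 0.72 [243. 206.] [ 0.424 -0.229  0.   ]
cup 0.87 [242. 208.] [ 0.438 -0.234  0.004]
jigger 0.62 [384. 195.] [0.443 0.173 0.004]
coupe 0.93 [216. 273.] [ 0.693 -0.309  0.   ]
bitters 0.89 [315. 219.] [ 0.519 -0.044  0.   ]
citrus_d
[... 432 characters left out ...]
[ 0.400831   -0.00224162  0.84608047]
pot_left 0.71 [217. 143.] [0.653 0.203 0.   ]
cup 0.78 [404. 230.] [ 0.456 -0.225  0.004]
cup 0.2 [469. 193.] [ 0.542 -0.38   0.004]
jigger 0.76 [228. 226.] [0.46  0.167 0.004]
jigger 0.19 [404. 240.] [ 0.434 -0.226  0.004]
coupe 0.64 [438. 126.] [ 0.703 -0.315  0.   ]
bitters 0.64 [319. 204.] [ 0.514 -0.033  0.   ]
citrus_dish 0.6 [322.  93.] [ 0.78  -0.038  0.   ]
muddler 0.62 [150. 205.] [0.507 0.344 0.   ]
muddler 0.36 [392. 156.] [ 0.628 -0.204  0.   ]
bottle_clip 0.81 [471. 194.] [ 0.54  -0.387  0.   ]
bottle_clip 0.58 [391. 157.] [ 0.626 -0.201  0.   ]
cork_mat 0.77 [404. 237.] [ 0.441 -0.226  0.   ]
marble_mat 0.94 [230. 228.] [0.457 0.165 0.   ]
```

View pics/top0.png

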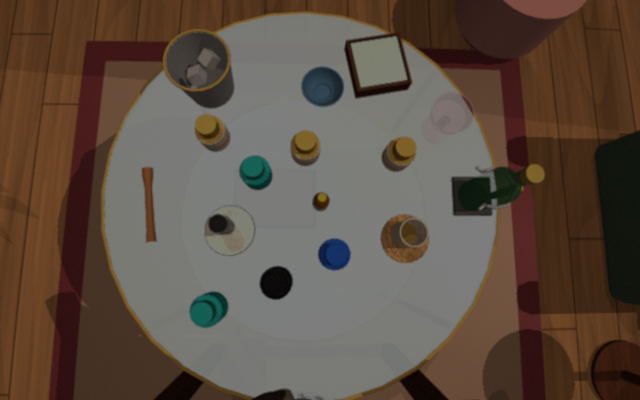

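View pics/scene0.png

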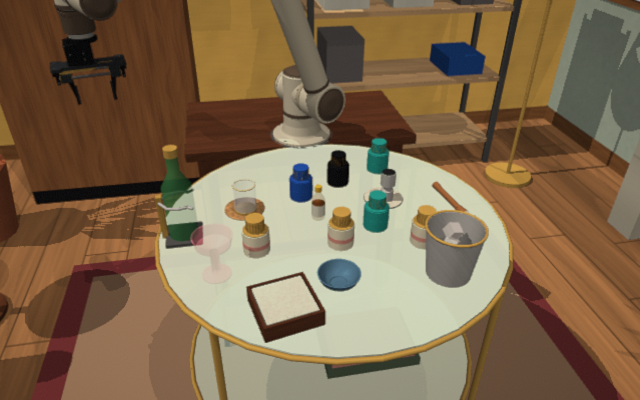

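The top picture shows the gold-capped pots at about (209,125), (306,142) and (402,150), with the cup on the cork mat at (408,233). The look-alikes are turquoise at (256,172) and (208,310), black at (276,283) and blue at (335,254). I'll choose the three gold caps, fit cylinder hulls to the cap colours and check them in a crop.

```bash
cat > fit.py <<'E'
from h import *
from scipy.optimize import minimize
a=np.linspace(0,2*np.pi,40)
def hull(c,x,y,r,z0,z1,S=8):
    P=[proj(c,(x+r*np.cos(t),y+r*np.sin(t),z)) for t in a for z in (z0,z1)]
    return cv2.convexHull((np.array(P)*S+S/2-.5).astype(np.float32))
def fit(c,mask,x0,r,z0,z1):
    S=8; ys,xs=np.nonzero(mask); b=np.array([xs.min()-15,ys.min()-15]); w=xs.max()-b[0]+15; h=ys.max()-b[1]+15
    m=cv2.resize(mask[b[1]:b[1]+h,b[0]:b[0]+w].astype(np.uint8),None,fx=S,fy=S,interpolation=0)
    def cost(v):
        k=np.zeros_like(m); H=hull(c,*v,r,z0,z1,S)-b*S
        cv2.fillPoly(k,[H.astype(np.int32)],1); return 1-(k&m).sum()/(k|m).sum()
    q=minimize(cost,x0,method="Nelder-Mead",options=dict(initial_simplex=np.array(x0)+[[0,0],[.012,0],[0,.012]],xatol=1e-4,fatol=1e-4))
    return q.x,1-q.fun
def gold(c,near,R=25):
    h=cv2.cvtColor(c["img"],cv2.COLOR_RGB2HSV); m=cv2.inRange(h,(14,130,70),(32,255,255))
    n,l,st,ce=cv2.connectedComponentsWithStats(m)
    i=min(range(1,n),key=lambda i:np.hypot(*(ce[i]-near)) if st[i,4]>60 else 1e9); return l==i
E
python3 - <<'E'
from fit import *
G={"L":(.653,.203),"M":(.638,.008),"R":(.628,-.204)}
for n in ["top","scene"]:
    c=capture(n)
    for k,g in G.items():
        m=gold(c,proj(c,(*g,.08))); print(n,k,m.sum(),*np.round(fit(c,m,g,.022,.064,.097),4) if 0 else fit(c,m,g,.022,.064,.097))
    for r in silhouettes(n,"cup")[:1]: print(n,"cup",r["mask"].sum(),fit(c,r["mask"],(.45,-.23),.03,.004,.084))
    for r in silhouettes(n,"cork_mat")[:1]: print("mat",r["mask"].sum(),fit(c,r["mask"],(.44,-.23),.055,0,.004))
    im=c["img"].copy()
    for k,(x,y) in G.items(): cv2.polylines(im,[(hull(c,x,y,.022,.064,.097,1)).astype(int)],True,(255,0,0))
    if n=="top": cv2.imwrite("pics/crop.png",cv2.resize(c["img"][90:270,180:440,::-1],None,fx=3,fy=3))
E
```

```text
top L 539 [0.6612454  0.19831303] 0.6362373035524787
top M 528 [ 0.62774837 -0.00531848] 0.6607591516952587
top R 504 [ 0.61516091 -0.20827906] 0.6033207904639107
top cup 934 (array([ 0.44677177, -0.22450622]), np.float64(0.9611623080116231))
mat 912 (array([ 0.43665909, -0.22495637]), np.float64(0.4829596821684209))
scene L 598 [0.66710596 0.19982944] 0.42789880534082925
scene M 412 [ 0.63977349 -0.00196364] 0.8228988947407463
scene R 729 [ 0.63045994 -0.21020479] 0.49877118644067797
scene cup 783 (array([ 0.44436669, -0.22475444]), np.float64(0.9608388867110937))
mat 231 (array([ 0.43452485, -0.22532782]), np.float64(0.30664674510780476))
```

View pics/crop.png

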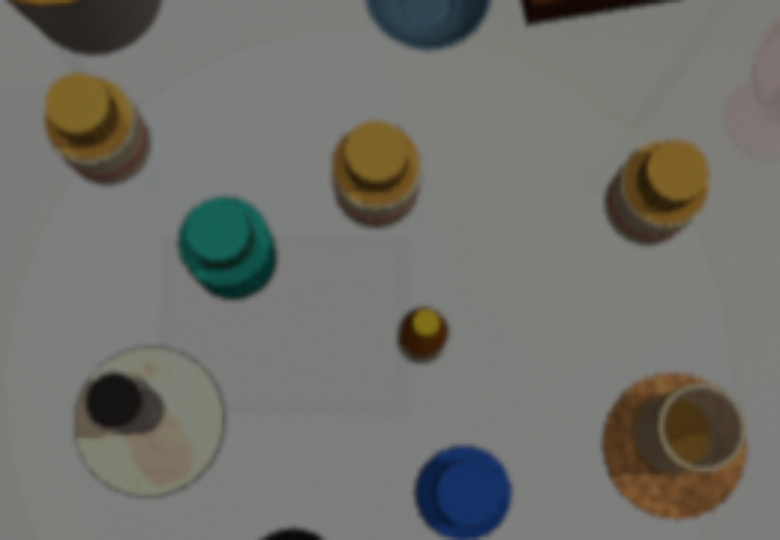

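The crop confirms three gold caps, at (206,125), (305,140) and (405,147) in the full picture. The gold mask also took in the gold shoulder below each cap, so I'll fit only the bright top disc and check it against the whole silhouette.

```bash
python3 - <<'E'
from fit import *
c=capture("top"); G={"L":(.653,.203),"M":(.638,.008),"R":(.628,-.204)}
sil=silhouettes("top","pot_left")
V=c["img"].max(2)
for k,g in G.items():
    m=gold(c,proj(c,(*g,.08))); t,_=cv2.threshold(V[m].reshape(-1,1),0,255,cv2.THRESH_OTSU)
    d=(m&(V>t)).astype(np.uint8); n,l,st,ce=cv2.connectedComponentsWithStats(d); i=1+st[1:,4].argmax()
    p=ce[i]; print(k,t,st[i],p,atz(c,p,.097),fit(c,l==i,g,.022,.097,.097))
    print("  lower edge hull", end=" ")
    for r in sil:
        if np.hypot(*(np.array(r["point"])-p))<25: print(r["score"],r["mask"].sum(),fit(c,r["mask"],g,.033,0,.064))
c2=capture("scene")
for r in silhouettes("scene","pot_left"): print(r["score"],r["point"],r["mask"].sum(),atz(c2,r["point"],.045))
for k,g in G.items(): print(k,proj(c2,(*g,.045)))
E
```

```text
L 105.0 [196 115  28  28 429] [208.26107226 126.13752914] [0.65894398 0.19882408 0.097     ] (array([0.66447615, 0.20422722]), np.float64(0.6656822605543996))
  lower edge hull 0.9 962 (array([0.66593578, 0.20630149]), np.float64(0.9381818181818182))
M 106.0 [295 131  24  27 406] [306.42364532 142.37931034] [ 0.62766417 -0.00331571  0.097     ] (array([ 0.6338931 , -0.00143635]), np.float64(0.7091398993122031))
  lower edge hull R 105.0 [394 137  22  28 367] [405.41961853 148.51226158] [ 0.61842569 -0.20880123  0.097     ] (array([ 0.62296909, -0.20965422]), np.float64(0.7286563158903584))
  lower edge hull 0.89 [417.3, 226.7] 643 [0.65978948 0.18931059 0.045     ]
L [421.56159407 224.54544617]
M [344.37152849 229.36948687]
R [257.83845837 236.36452064]
```

```bash
python3 - <<'E'
from fit import *
c=capture("top"); c2=capture("scene"); V=c["img"].max(2)
for k,p,g in [("L",(206,124.7),(.664,.204)),("M",(305.3,140.3),(.634,-.001)),("R",(405.3,146.7),(.623,-.209))]:
    m=gold(c,proj(c,(*g,.08)))
    print(k,atz(c,p,.097)[:2])
    for t in (135,145,155,165,175):
        d=(m&(V>t)).astype(np.uint8); n,l,st,ce=cv2.connectedComponentsWithStats(d)
        if n<2: continue
        i=1+st[1:,4].argmax(); x,s=fit(c,l==i,g,.022,.097,.097); print("  ",t,st[i],ce[i],x,round(s,2))
im=np.vstack([cv2.resize(c["img"][100:180,190:430],None,fx=3,fy=3),cv2.resize(c2["img"][190:270,230:470],None,fx=3,fy=3)])
for C,o,b in ((c,(190,100),0),(c2,(230,190),240)):
    for g in [(.666,.206),(.634,-.001),(.624,-.209)]:
        for r,z in ((.022,.097),(.033,.0)):
            H=(hull(C,*g,r,z,z,1)-np.array(o)+.5)*3+np.array([0,b]); cv2.polylines(im,[H.astype(int)],True,(255,0,0))
cv2.imwrite("pics/ov.png",im[:,:,::-1])
E
```

```text
L [0.66195673 0.20362437]
M [ 0.63205601 -0.00095219]
R [ 0.62231481 -0.20867218]
```

View pics/ov.png

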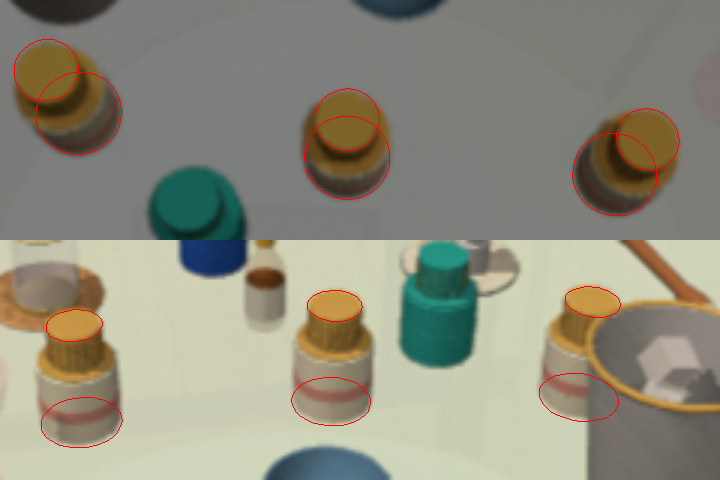

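The overlay fits in both views: left (0.664, 0.205), middle (0.633, −0.001), right (0.623, −0.209). The cup averages to about (0.445, −0.225). Before reaching in, I'll check the ice bucket's height next to the left pot, and start the transit at a safe height.

```bash
python3 - <<'E'
from fit import *
c=capture("top"); c2=capture("scene")
(o1,d1),(o2,d2)=ray(c,(197,62)),ray(c2,(456,232))
t=np.linalg.lstsq(np.c_[d1,-d2],o2-o1,rcond=None)[0]; print("rim centre",o1+d1*t[0],o2+d2*t[1])
z=(o1+d1*t[0])[2]; print("rim L/R/lower edge",atz(c,(164,62),z),atz(c,(231,62),z),atz(c,(200,92),z))
E
```

```text
rim centre [0.78898444 0.2239579  0.11885083] [0.7889653  0.22387059 0.11881346]
rim L/R/lower edge [0.78783265 0.29155955 0.11885083] [0.79035542 0.15427107 0.11885083] [0.72344168 0.21372479 0.11885083]
```

step_arm(linear=[[0, 0, 0], [0, 0, 0], [-20, 40, 0], [-25, 40, 0], [-25, 40, 0], [-25, 40, 0], [-25, 40, 0], [-25, 40, 0], [-25, 40, 0], [-25, 40, 0]], delta_rot=[[0, 0, 0.114], [0, 0, 0.113], [0, 0, 0], [0, 0, 0], [0, 0, 0], [0, 0, 0], [0, 0, 0], [0, 0, 0], [0, 0, 0], [0, 0, 0]], grip=[87, 87, 87, 87, 87, 87, 87, 87, 87, 87])

```text
time_s: 3.05
tcp_pos: [0.3363, -0.2877, 0.2229]
ee_rot: [[-1.0, 0.0, 0.001], [0.0, 1.0, -0.0], [-0.001, -0.0, -1.0]]
wrist_force: [0.7, -0.8, 0.3]
gripper_width: 0.999
gripper_force: 0.0
```

step_arm(linear=[[-33, 49, 0], [-33, 49, 0], [-33, 49, 0], [-33, 49, 0], [-33, 49, 0], [-33, 49, 0], [-33, 49, 0], [-33, 49, 0], [-33, 49, 0], [-31, 52, 0]], delta_rot=[[0, 0, 0], [0, 0, 0], [0, 0, 0], [0, 0, 0], [0, 0, 0], [0, 0, 0], [0, 0, 0], [0, 0, 0], [0, 0, 0], [0, 0, 0]], grip=[87, 87, 87, 87, 87, 87, 87, 87, 87, 87])

```text
time_s: 4.3
tcp_pos: [0.6647, 0.2055, 0.2226]
ee_rot: [[-1.0, 0.0, 0.0], [0.0, 1.0, -0.0], [-0.0, -0.0, -1.0]]
wrist_force: [0.2, 0.0, -0.5]
gripper_width: 0.997
gripper_force: 0.0
```

step_arm(linear=[[0, 0, 0], [0, 0, 30], [0, 0, 30], [0, 0, 25]], delta_rot=[[0, 0, 0], [0, 0, 0], [0, 0, 0], [0, 0, 0]], grip=[87, 87, 87, 87])

```text
time_s: 4.8
tcp_pos: [0.663, 0.2029, 0.1366]
ee_rot: [[-1.0, 0.001, -0.001], [0.001, 1.0, -0.0], [0.001, -0.0, -1.0]]
wrist_force: [-0.2, -0.1, -0.1]
gripper_width: 0.998
gripper_force: 0.0
```

```bash
python3 - <<'E'
from fit import *
c=capture("top"); c2=capture("scene"); s=sense(); print(s["tcp_pos"])
a=cv2.resize(c["img"][80:180,160:300],None,fx=4,fy=4); b=cv2.resize(c2["img"][130:270,350:500],None,fx=4,fy=4)[:400*1+160]
im=np.zeros((560,1160,3),np.uint8); im[:400,:560]=a; im[:,560:]=b
cv2.imwrite("pics/L1.png",cv2.resize(im[:,:,::-1],(800,386)))
E
```

```text
[0.66138543 0.2022791  0.13423452]
```

View pics/L1.png

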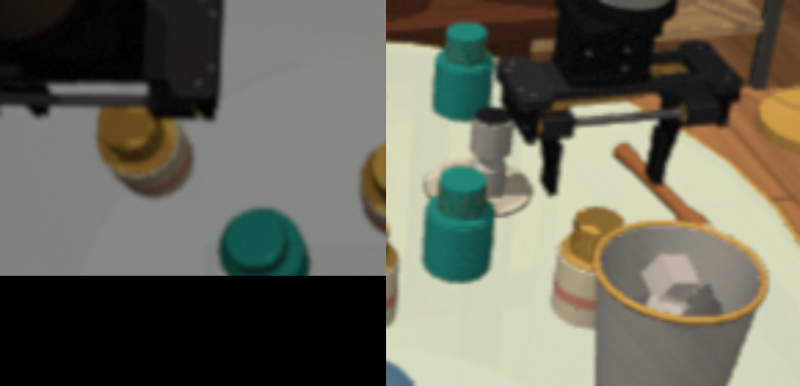

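The fingers hang above the left cap and straddle it, clear of the bucket. Descending to TCP z ≈ 0.070 and gripping.

step_arm(linear=[[-2, 2, 0], [0, 0, 22], [0, 0, 22], [0, 0, 20], [0, 0, 0], [0, 0, 0]], delta_rot=[[0, 0, 0], [0, 0, 0], [0, 0, 0], [0, 0, 0], [0, 0, 0], [0, 0, 0]], grip=[87, 87, 87, 87, 87, 87])

```text
time_s: 5.65
tcp_pos: [0.667, 0.2063, 0.0756]
ee_rot: [[-1.0, -0.0, 0.003], [-0.0, 1.0, 0.001], [-0.003, 0.001, -1.0]]
wrist_force: [-0.2, -0.4, -0.4]
gripper_width: 1.001
gripper_force: 0.0
```

step_arm(linear=[[0, 0, 0], [0, 0, 0], [0, 0, 0], [0, 0, 0], [0, 0, 0], [0, 0, 0]], delta_rot=[[0, 0, 0], [0, 0, 0], [0, 0, 0], [0, 0, 0], [0, 0, 0], [0, 0, 0]], grip=[40, 40, 40, 40, 40, 40])

```text
time_s: 6.4
tcp_pos: [0.6657, 0.2055, 0.0737]
ee_rot: [[-1.0, 0.0, -0.0], [0.0, 1.0, -0.001], [0.0, -0.001, -1.0]]
wrist_force: [-0.2, -1.3, 0.3]
gripper_width: 0.503
gripper_force: 30.0
```

step_arm(linear=[[0, 0, -8], [0, 0, -14], [0, 0, -14], [0, 0, -14], [0, 0, 0], [0, 0, 0], [0, 0, 0], [0, 0, 0]], delta_rot=[[0, 0, 0], [0, 0, 0], [0, 0, 0], [0, 0, 0], [0, 0, 0], [0, 0, 0], [0, 0, 0], [0, 0, 0]], grip=[40, 40, 40, 40, 40, 40, 40, 40])

```text
time_s: 7.4
tcp_pos: [0.6655, 0.2058, 0.1229]
ee_rot: [[-1.0, 0.0, -0.001], [0.0, 1.0, -0.001], [0.001, -0.001, -1.0]]
wrist_force: [-0.3, 0.8, -3.2]
gripper_width: 0.502
gripper_force: 30.0
```

step_arm(linear=[[0, 0, 0], [0, 0, 0]], delta_rot=[[0, 0, 0], [0, 0, 0]], grip=[40, 40])

```text
time_s: 7.65
tcp_pos: [0.6657, 0.2059, 0.1234]
ee_rot: [[-1.0, 0.0, -0.0], [0.0, 1.0, -0.0], [0.0, -0.0, -1.0]]
wrist_force: [-0.5, 0.3, -3.8]
gripper_width: 0.503
gripper_force: 30.0
```

step_arm(linear=[[0, 0, 0], [0, 0, 0]], delta_rot=[[0, 0, 0], [0, 0, 0]], grip=[40, 40])

```text
time_s: 7.9
tcp_pos: [0.6657, 0.2059, 0.1236]
ee_rot: [[-1.0, 0.0, 0.0], [0.0, 1.0, 0.0], [-0.0, 0.0, -1.0]]
wrist_force: [-0.7, -0.1, -2.9]
gripper_width: 0.502
gripper_force: 30.0
```

```bash
python3 - <<'E'
from h import *
c=capture("scene"); F=[sense()["wrist_force"]]
for i in range(3): capture("top"); F.append(sense()["wrist_force"])
print(np.round(F,2)); cv2.imwrite("pics/L2.png",cv2.resize(c["img"][130:270,350:500,::-1],None,fx=3,fy=3))
E
```

```text
[[-0.09 -0.54 -2.35]
 [ 0.24 -0.61 -3.29]
 [ 0.37  0.22 -3.15]
 [ 0.11 -0.21 -3.09]]
```

View pics/L2.png

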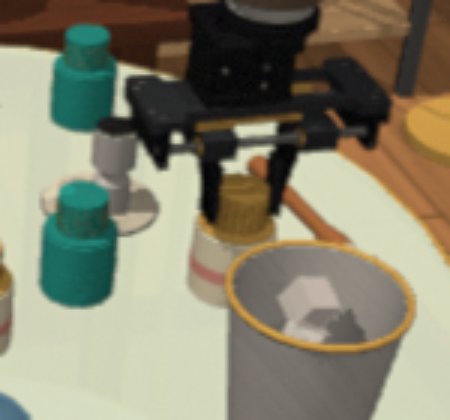

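The left pot hangs clear and upright, reading about 3.1 N, so it can't be the heaviest (5.4–6.4 N). I'll set it back where it stood.

step_arm(linear=[[0, 0, 15], [0, 0, 15], [0, 0, 12], [0, 0, 5], [0, 0, 3], [0, 0, 0], [0, 0, 0], [0, 0, 0]], delta_rot=[[0, 0, 0], [0, 0, 0], [0, 0, 0], [0, 0, 0], [0, 0, 0], [0, 0, 0], [0, 0, 0], [0, 0, 0]], grip=[40, 40, 40, 40, 40, 40, 40, 40])

```text
time_s: 9.1
tcp_pos: [0.6658, 0.206, 0.0738]
ee_rot: [[-1.0, 0.0, 0.0], [0.0, 1.0, 0.0], [-0.0, 0.0, -1.0]]
wrist_force: [-0.0, -0.1, -2.4]
gripper_width: 0.496
gripper_force: 29.9
```

step_arm(linear=[[0, 0, 0], [0, 0, 0], [0, 0, 0], [0, 0, 0], [0, 0, 0], [0, 0, -25], [0, 0, -40], [0, 0, -40], [0, 0, 0]], delta_rot=[[0, 0, 0], [0, 0, 0], [0, 0, 0], [0, 0, 0], [0, 0, 0], [0, 0, 0], [0, 0, 0], [0, 0, 0], [0, 0, 0]], grip=[87, 87, 87, 87, 87, 87, 87, 87, 87])

```text
time_s: 10.22
tcp_pos: [0.6679, 0.2068, 0.1835]
ee_rot: [[-1.0, -0.0, 0.008], [-0.0, 1.0, 0.003], [-0.008, 0.003, -1.0]]
wrist_force: [-0.1, 0.5, 0.7]
gripper_width: 1.001
gripper_force: 0.0
```

step_arm(linear=[[7, -41, 0], [7, -42, 0], [7, -42, 0], [6, -41, 0], [6, -41, 0], [0, 0, 0], [0, 0, 0], [0, 0, 0]], delta_rot=[[0, 0, 0], [0, 0, 0], [0, 0, 0], [0, 0, 0], [0, 0, 0], [0, 0, 0], [0, 0, 0], [0, 0, 0]], grip=[87, 87, 87, 87, 87, 87, 87, 87])

```text
time_s: 11.22
tcp_pos: [0.6328, -0.0001, 0.1782]
ee_rot: [[-1.0, -0.001, -0.0], [-0.001, 1.0, 0.0], [0.0, 0.0, -1.0]]
wrist_force: [-0.3, 0.2, -0.1]
gripper_width: 1.001
gripper_force: 0.0
```

```bash
python3 - <<'E'
from fit import *
c=capture("top"); c2=capture("scene"); print(sense()["tcp_pos"])
im=cv2.resize(c2["img"][120:280,220:470],None,fx=3,fy=3)
for g in [(.665,.205),(.633,-.001),(.623,-.209)]:
  for r,z in ((.022,.097),(.033,.0)):
    H=(hull(c2,*g,r,z,z,1)-np.array((220,120))+.5)*3; cv2.polylines(im,[H.astype(int)],True,(255,0,0))
cv2.imwrite("pics/M1.png",im[:,:,::-1])
E
```

```text
[ 6.32798147e-01 -3.50154762e-05  1.78322991e-01]
```

View pics/M1.png

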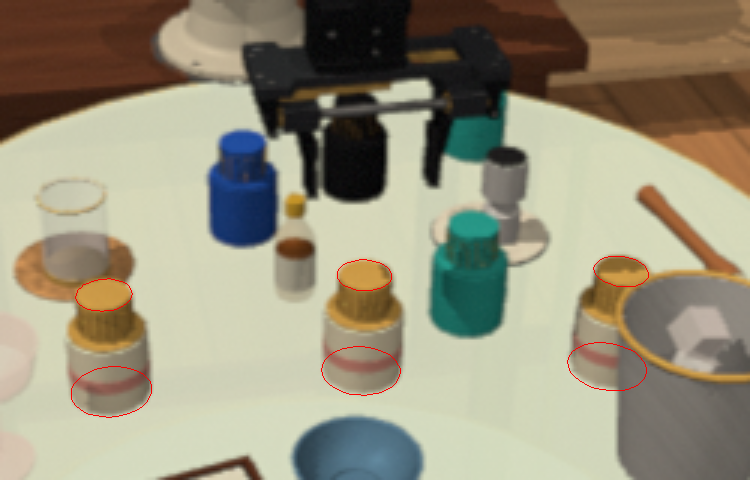

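The left pot stands back on its outline at (610,330) in the crop, and the other outlines match. The open fingers at TCP (0.633, 0.000) straddle the middle pot, and the turquoise one stays clear.

step_arm(linear=[[0, 0, 30], [0, 0, 30], [0, 0, 25], [0, 0, 15], [0, 0, 8], [0, 0, 0], [0, 0, 0]], delta_rot=[[0, 0, 0], [0, 0, 0], [0, 0, 0], [0, 0, 0], [0, 0, 0], [0, 0, 0], [0, 0, 0]], grip=[87, 87, 87, 87, 87, 87, 87])

```text
time_s: 12.2
tcp_pos: [0.6334, -0.0009, 0.0716]
ee_rot: [[-1.0, -0.0, 0.002], [-0.0, 1.0, 0.0], [-0.002, 0.0, -1.0]]
wrist_force: [0.7, 0.0, 0.3]
gripper_width: 1.0
gripper_force: 0.0
```

step_arm(linear=[[0, 0, 0], [0, 0, 0], [0, 0, 0], [0, 0, 0], [0, 0, 0], [0, 0, 0]], delta_rot=[[0, 0, 0], [0, 0, 0], [0, 0, 0], [0, 0, 0], [0, 0, 0], [0, 0, 0]], grip=[40, 40, 40, 40, 40, 40])

```text
time_s: 12.95
tcp_pos: [0.6327, -0.0014, 0.0707]
ee_rot: [[-1.0, 0.0, -0.0], [0.0, 1.0, -0.001], [0.0, -0.001, -1.0]]
wrist_force: [-0.1, -1.8, 1.0]
gripper_width: 0.501
gripper_force: 30.0
```

step_arm(linear=[[0, 0, -8], [0, 0, -14], [0, 0, -14], [0, 0, -14], [0, 0, 0], [0, 0, 0], [0, 0, 0], [0, 0, 0]], delta_rot=[[0, 0, 0], [0, 0, 0], [0, 0, 0], [0, 0, 0], [0, 0, 0], [0, 0, 0], [0, 0, 0], [0, 0, 0]], grip=[40, 40, 40, 40, 40, 40, 40, 40])

```text
time_s: 13.95
tcp_pos: [0.6324, -0.0011, 0.1199]
ee_rot: [[-1.0, 0.0, -0.001], [0.0, 1.0, -0.0], [0.001, -0.0, -1.0]]
wrist_force: [-0.4, 0.1, -3.3]
gripper_width: 0.5
gripper_force: 30.0
```

```bash
python3 - <<'E'
from h import *
F=[]
for i in range(8): capture("scene"); F.append(sense()["wrist_force"])
print(np.round(F,1)[:,2],np.mean(F,0),sense()["moment"])
E
```

```text
[-3.5 -4.3 -3.7 -3.5 -3.8 -3.9 -4.5 -3.3] [-0.18621886  0.03483512 -3.80367846] [ 0.01550219 -0.0044597   0.01644988]
```

The middle pot reads 3.8 N (about 0.39 kg), so it isn't the heaviest either. Setting it back.

step_arm(linear=[[0, 0, 15], [0, 0, 15], [0, 0, 12], [0, 0, 5], [0, 0, 3], [0, 0, 0], [0, 0, 0], [0, 0, 0]], delta_rot=[[0, 0, 0], [0, 0, 0], [0, 0, 0], [0, 0, 0], [0, 0, 0], [0, 0, 0], [0, 0, 0], [0, 0, 0]], grip=[40, 40, 40, 40, 40, 40, 40, 40])

```text
time_s: 15.35
tcp_pos: [0.6328, -0.001, 0.0708]
ee_rot: [[-1.0, 0.0, 0.001], [0.0, 1.0, 0.0], [-0.001, 0.0, -1.0]]
wrist_force: [-0.1, -0.8, -3.9]
gripper_width: 0.496
gripper_force: 30.0
```

step_arm(linear=[[0, 0, 0], [0, 0, 0], [0, 0, 0], [0, 0, 0], [0, 0, 0], [0, 0, -25], [0, 0, -40], [0, 0, -40], [0, 0, 0]], delta_rot=[[0, 0, 0], [0, 0, 0], [0, 0, 0], [0, 0, 0], [0, 0, 0], [0, 0, 0], [0, 0, 0], [0, 0, 0], [0, 0, 0]], grip=[87, 87, 87, 87, 87, 87, 87, 87, 87])

```text
time_s: 16.48
tcp_pos: [0.635, -0.0008, 0.1799]
ee_rot: [[-1.0, -0.0, 0.009], [-0.0, 1.0, 0.001], [-0.009, 0.001, -1.0]]
wrist_force: [0.7, -0.4, 0.1]
gripper_width: 0.999
gripper_force: 0.0
```

step_arm(linear=[[2, -41, 0], [2, -42, 0], [2, -42, 0], [2, -42, 0], [1, -41, 0], [0, 0, 0], [0, 0, 0], [0, 0, 0]], delta_rot=[[0, 0, 0], [0, 0, 0], [0, 0, 0], [0, 0, 0], [0, 0, 0], [0, 0, 0], [0, 0, 0], [0, 0, 0]], grip=[87, 87, 87, 87, 87, 87, 87, 87])

```text
time_s: 17.48
tcp_pos: [0.6237, -0.208, 0.1753]
ee_rot: [[-1.0, -0.001, -0.0], [-0.001, 1.0, 0.0], [0.0, 0.0, -1.0]]
wrist_force: [-0.0, -0.8, 0.3]
gripper_width: 0.999
gripper_force: 0.0
```

```bash
python3 - <<'E'
from fit import *
c=capture("scene"); print(sense()["tcp_pos"])
im=cv2.resize(c["img"][120:290,160:420],None,fx=3,fy=3)
for g in [(.665,.205),(.633,-.001),(.623,-.209)]:
  for r,z in ((.022,.097),(.033,.0)):
    H=(hull(c,*g,r,z,z,1)-np.array((160,120))+.5)*3; cv2.polylines(im,[H.astype(int)],True,(255,0,0))
cv2.imwrite("pics/R1.png",im[:,:,::-1])
E
```

```text
[ 0.6237618  -0.20791133  0.17545823]
```

View pics/R1.png

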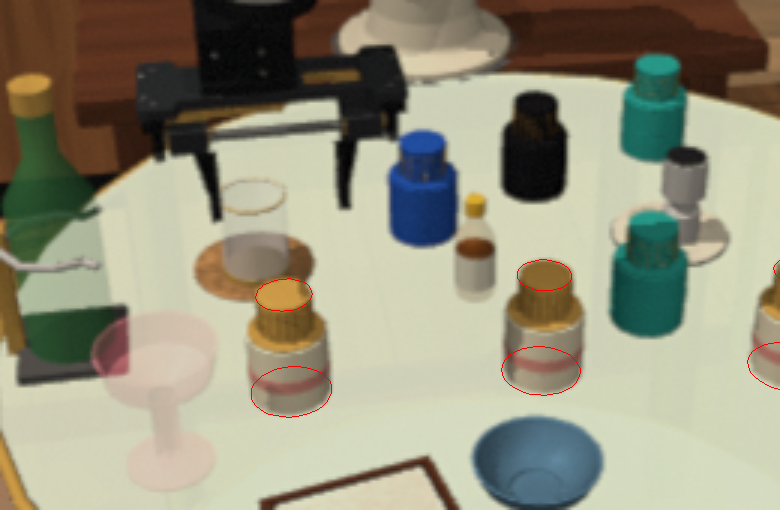

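The middle pot stands upright back on its outline at (545,340) in the crop. The gripper is aligned over the right pot and clear of the coupe. Next: descend, grip, lift.

step_arm(linear=[[0, 0, 30], [0, 0, 30], [0, 0, 25], [0, 0, 14], [0, 0, 7], [0, 0, 0], [0, 0, 0]], delta_rot=[[0, 0, 0], [0, 0, 0], [0, 0, 0], [0, 0, 0], [0, 0, 0], [0, 0, 0], [0, 0, 0]], grip=[87, 87, 87, 87, 87, 87, 87])

```text
time_s: 18.4
tcp_pos: [0.6244, -0.2092, 0.0707]
ee_rot: [[-1.0, -0.0, 0.002], [-0.0, 1.0, -0.0], [-0.002, -0.0, -1.0]]
wrist_force: [0.3, 0.5, -0.4]
gripper_width: 0.999
gripper_force: 0.0
```

step_arm(linear=[[0, 0, 0], [0, 0, 0], [0, 0, 0], [0, 0, 0], [0, 0, 0], [0, 0, 0]], delta_rot=[[0, 0, 0], [0, 0, 0], [0, 0, 0], [0, 0, 0], [0, 0, 0], [0, 0, 0]], grip=[40, 40, 40, 40, 40, 40])

```text
time_s: 19.15
tcp_pos: [0.6238, -0.2098, 0.07]
ee_rot: [[-1.0, 0.0, 0.0], [0.0, 1.0, -0.001], [-0.0, -0.001, -1.0]]
wrist_force: [-0.1, -3.3, 2.2]
gripper_width: 0.501
gripper_force: 30.0
```

step_arm(linear=[[0, 0, -8], [0, 0, -14], [0, 0, -14], [0, 0, -14], [0, 0, 0], [0, 0, 0], [0, 0, 0], [0, 0, 0]], delta_rot=[[0, 0, 0], [0, 0, 0], [0, 0, 0], [0, 0, 0], [0, 0, 0], [0, 0, 0], [0, 0, 0], [0, 0, 0]], grip=[40, 40, 40, 40, 40, 40, 40, 40])

```text
time_s: 20.15
tcp_pos: [0.6233, -0.209, 0.1189]
ee_rot: [[-1.0, 0.0, -0.001], [0.0, 1.0, 0.0], [0.001, 0.0, -1.0]]
wrist_force: [0.3, 0.3, -6.2]
gripper_width: 0.498
gripper_force: 30.0
```

```bash
python3 - <<'E'
from h import *
F=[]
for i in range(8): capture("scene"); F.append(sense()["wrist_force"])
print(np.round(F,1)[:,2],np.mean(F,0),sense()["moment"],sense()["tcp_pos"])
E
```

```text
[-5.7 -4.4 -5.6 -6.2 -6.1 -5.9 -6.2 -5.2] [-0.12268928 -0.09187077 -5.65850991] [ 0.06022793  0.04233617 -0.00027224] [ 0.62363244 -0.20906504  0.11955527]
```

The right pot reads 5.7 N (about 0.58 kg), so it's the heaviest. Now lift it higher and carry it over the cup.

step_arm(linear=[[0, 0, -15], [0, 0, -25], [0, 0, -25], [0, 0, -20], [0, 0, 0], [0, 0, 0]], delta_rot=[[0, 0, 0], [0, 0, 0], [0, 0, 0], [0, 0, 0], [0, 0, 0], [0, 0, 0]], grip=[40, 40, 40, 40, 40, 40])

```text
time_s: 21.3
tcp_pos: [0.623, -0.2088, 0.204]
ee_rot: [[-1.0, 0.0, -0.001], [0.0, 1.0, 0.001], [0.001, 0.001, -1.0]]
wrist_force: [-0.8, 0.3, -6.1]
gripper_width: 0.496
gripper_force: 30.0
```

step_arm(linear=[[12, 0, 0], [22, -2, 0], [28, -2, 0], [28, -3, 0], [28, -3, 0], [26, -3, 0], [20, -2, 0], [14, -1, 0], [0, 0, 0], [0, 0, 0]], delta_rot=[[0, 0, 0], [0, 0, 0], [0, 0, 0], [0, 0, 0], [0, 0, 0], [0, 0, 0], [0, 0, 0], [0, 0, 0], [0, 0, 0], [0, 0, 0]], grip=[40, 40, 40, 40, 40, 40, 40, 40, 40, 40])

```text
time_s: 22.55
tcp_pos: [0.4464, -0.2251, 0.2047]
ee_rot: [[-1.0, -0.0, 0.001], [-0.0, 1.0, -0.0], [-0.001, -0.0, -1.0]]
wrist_force: [0.2, -1.1, -6.0]
gripper_width: 0.499
gripper_force: 30.0
```

step_arm(linear=[[0, 0, 7], [0, 0, 7], [0, 0, 6], [0, 0, 0], [0, 0, 0], [0, 0, 0], [0, 0, 0], [0, 0, 0]], delta_rot=[[0, 0, 0], [0, 0, 0], [0, 0, 0], [0, 0, 0], [0, 0, 0], [0, 0, 0], [0, 0, 0], [0, 0, 0]], grip=[40, 40, 40, 40, 40, 40, 40, 40])

```text
time_s: 23.55
tcp_pos: [0.4456, -0.2251, 0.1847]
ee_rot: [[-1.0, 0.0, 0.0], [0.0, 1.0, -0.0], [-0.0, -0.0, -1.0]]
wrist_force: [-0.5, -0.4, -5.9]
gripper_width: 0.495
gripper_force: 30.0
```

```bash
python3 - <<'E'
from fit import *
c=capture("scene"); s=sense(); x,y,z=s["tcp_pos"]; print(x,y,z)
r=silhouettes("scene","cup")
for q in r[:2]: print(q["score"],q["point"],q["mask"].sum(),fit(c,q["mask"],(.445,-.2245),.03,.004,.084))
im=cv2.resize(c["img"][90:290,150:350],None,fx=2.9,fy=2.9)
for (g,r_,zz) in [((x,y),.033,z-.07),((x,y),.022,z-.07+.097),((.445,-.2245),.03,.084),((.633,-.001),.033,0)]:
    H=(hull(c,*g,r_,zz,zz,1)-np.array((150,90))+.5)*2.9; cv2.polylines(im,[H.astype(int)],True,(255,0,0))
cv2.imwrite("pics/F1.png",im[:,:,::-1])
E
```

```text
0.44565607292980675 -0.22503627360069936 0.1846611873194705
0.78 [243.6, 194.9] 754 (array([ 0.44674005, -0.22383719]), np.float64(0.9467492014364224))
```

View pics/F1.png

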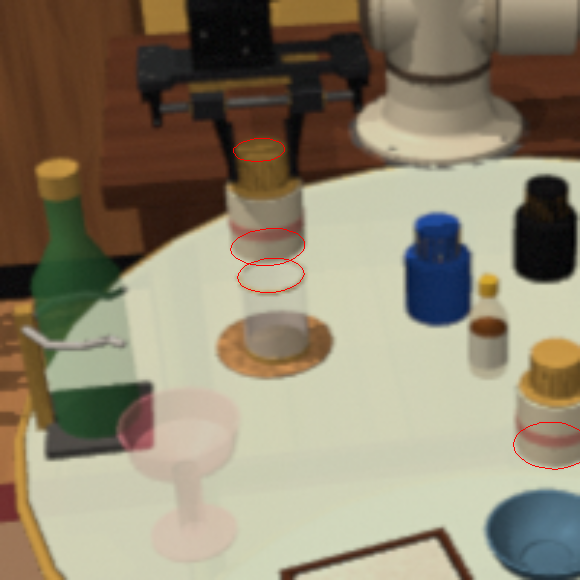

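The pot hangs upright and centred over the cup, about 30 mm above the rim (bottom at crop (267,247), rim at (270,275)). The cup hasn't moved and the bystanders in view still stand. Handing in.

```bash
python3 -c "
from station import *
print(finish_job())"
```

```text
the job is handed in; nothing more can be done
None
```

I hefted the pots left to right and found the right one heaviest (about 0.58 kg); the other two are back upright where they stood, the right pot is held upright and centred about 30 mm above the cup's rim, and the job was handed in at about 24 s.

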